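Line up culture vials by height on the reader block

ROBOT

A 6-joint arm with a two-finger parallel gripper is mounted at the origin on the work surface. World frame = base frame: x ahead of the robot, y to its left, z up, the work surface at z = 0. Lengths are in m, angles in rad, forces in N, time in s.
With the tool pointing down it reaches from about 0.275 to 0.825 m from the base axis. Payload 4.9 kg.
Tool frame: the origin (TCP) lies midway between the tips of the shut fingers; the grasp point (between the pads) lies 19 mm behind it (bot.grip_depth is the distance from the TCP to the grasp point, in m); y points along the fingers, x is the direction in which the jaws open and shut, and the axes are right-handed (so a half turn about y gives the same grasp; the last joint's range is limited). The gripper opens to 85 mm and grips with 20 to 120 N. Pads are 22 mm wide; open, the fingers measure 114 mm over their backs; the gripper's body (76 mm by 85 mm) begins 54 mm behind the grasp point. The pads swing forward as they close: fully open they stand 13 mm farther back than shut.
Start: joints at [1.048, 0.326, -0.193, 1.052, 0, 1.437], TCP at [0.208, 0.509, 0.231] pointing down, gripper open.
Joint ranges: [-2.65, 2.65], [-0.97, 1.79], [-1.3, 1.35], [-1.93, 2.1], [-1.47, 1.37], [-3.14, 3.14]. Speed limits (rad/s): [2.57, 2.57, 3.14, 3.14, 3.14, 3.14].

INTERFACE

Orientations are given as a unit quaternion [w, x, y, z].
In Python, from cell import bot gives the robot as it stands. Calls block until the motion is done:
- bot.move_pose(position, orientation): joint-space move of the TCP to a pose.
- bot.move_linear(position, speed=0.15, rotation=None, until_force=None): straight line of the TCP; rotation=None keeps the orientation; speed is the mean speed in m/s. With until_force (N) it stops when the force on the tool has changed by that much, and returns True; else False.
- bot.goto_joints(angles): joint-space move.
- bot.set_gripper(opening, grasp_force=None): opening from 0.0 (shut) to 1.0 (fully open); grasp_force is the grip in N (None keeps the last); returns when the fingers have stopped.
- bot.wait(seconds).
- bot.solve_ik(position, orientation): joint angles nearest the present ones, or None.
- bot.camera(name): name is "side" or "top" or "wrist"; returns the picture (400x640x3 uint8, red, green, blue); there is no depth.
- bot.calibration(name): a dict with "mtx" (3x3 intrinsics, pixels), "k1" (the pictures are not rectified: a ray, as slopes to the right and down, at radius r is drawn at 1 + k1 r^2 times it, then the intrinsics apply), "extrinsics" (4x4, takes a point from world to camera coordinates); the wrist camera has in their place "hand_eye" (4x4, takes a point from camera to tool coordinates, whose origin is the TCP and whose axes are the tool frame's). Camera axes: x right, y down, z forward; pixel columns grow to the right and rows downward; lengths in m; the calibration is good to about 2 mm. A picture is of the moment at which its call begins: read the wrist's pose just before it. calibration takes no time and is no camera call.
A pose or a line that the arm cannot do raises bot.PlanningError and nothing moves.
- bot.close_job(): hands the job in, once; it reports no verdict.
Trained networks look in the newest picture that a camera, given by its name, has taken for a name from the list of things; names that differ only in an ending like _2 or _b are one class to them, and where a whole thing is asked for, a point or a joint stands for the part that bears it (a point fixed in the world has none). Each returns a list of dicts, best first, with "confidence" (0 to 1); they miss things now and then, are a little off and sometimes report something else, mostly with a low value. They report only what shows in the picture. A call takes as long as a camera call.
- bot.search_frame(camera, thing): "bbox" ([left, top, width, height] in pixels, round what is visible of it).
Readings, each from a call of its own:
- bot.read_clock(): time.
- bot.read_joint_positions(): joint angles.
- bot.read_joint_vel(): joint speeds.
- bot.read_joint_efforts(): joint torques, N m.
- bot.read_position(): TCP position.
- bot.read_tool_rot(): TCP orientation.
- bot.read_ft_force(): force on the tool from outside, world axes, zero at the start.
- bot.read_moment(): the same for the moment, N m.
- bot.read_gripper_width(): opening from 0.0 (shut) to 1.0 (fully open).
Only numpy, scipy, OpenCV 4.12 (cv2) and the standard library are available. Lean on these libraries where they do the work, as an engineer would, in place of code of your own. Each camera call takes 0.05 s, during which the arm holds its last target. There are 200 camera calls.

TASK

Load the black reader block: stand the four capped vials on its four white discs, one wholly on each disc and upright, in order of height, with the shortest on the disc next to the blue end marker and the tallest at the other end. Don't let any vial tip over, and leave the small glass beaker where it stands.

Things in the scene. Friction and masses are not known exactly. Their poses are not given: they have to be found in the camera images.
- vial_red_mid (a point): The shortest of four white upright round vials, 50 mm tall and 30 mm in diameter (straight-sided throughout), with a red screw cap (top 14 mm). Loose, stands free on the table, about 35 g. The point is its centre, 25 mm above its underside; z is its upright axis.
- vial_yellow_mid (a point): The second shortest of four white upright round vials, 68 mm tall and 30 mm in diameter (straight-sided throughout), with a yellow screw cap (top 14 mm). Loose, stands free on the table, about 42 g. The point is its centre, 34 mm above its underside; z is its upright axis.
- vial_green_mid (a point): The second tallest of four white upright round vials, 86 mm tall and 30 mm in diameter (straight-sided throughout), with a green screw cap (top 14 mm). Loose, stands free on the table, about 49 g. The point is its centre, 43 mm above its underside; z is its upright axis.
- vial_purple_mid (a point): The tallest of four white upright round vials, 104 mm tall and 30 mm in diameter (straight-sided throughout), with a purple screw cap (top 14 mm). Loose, stands free on the table, about 56 g. The point is its centre, 52 mm above its underside; z is its upright axis.
- station_a_top (a point): White disc, 50 mm in diameter, 3 mm thick, at the block's right end as seen from the robot (-y end), one of four stations in a straight row 70 mm apart along a fixed black block (100 mm wide, 380 mm long, 40 mm high, roughly across the robot's front, turned by up to about 12 degrees). The point is the centre of the disc's flat top, 43 mm above the table; y runs along the row towards the left end (station a to d), x across the block away from the robot, z up.
- station_b_top (a point): White disc, 50 mm in diameter, 3 mm thick, second from the right end, one of four stations in a straight row 70 mm apart along a fixed black block (100 mm wide, 380 mm long, 40 mm high, roughly across the robot's front, turned by up to about 12 degrees). The point is the centre of the disc's flat top, 43 mm above the table; y runs along the row towards the left end (station a to d), x across the block away from the robot, z up.
- station_c_top (a point): White disc, 50 mm in diameter, 3 mm thick, third from the right end, one of four stations in a straight row 70 mm apart along a fixed black block (100 mm wide, 380 mm long, 40 mm high, roughly across the robot's front, turned by up to about 12 degrees). The point is the centre of the disc's flat top, 43 mm above the table; y runs along the row towards the left end (station a to d), x across the block away from the robot, z up.
- station_d_top (a point): White disc, 50 mm in diameter, 3 mm thick, at the block's left end as seen from the robot (+y end), one of four stations in a straight row 70 mm apart along a fixed black block (100 mm wide, 380 mm long, 40 mm high, roughly across the robot's front, turned by up to about 12 degrees). The point is the centre of the disc's flat top, 43 mm above the table; y runs along the row towards the left end (station a to d), x across the block away from the robot, z up.
- mark_blue: Blue end marker, a fixed round button 26 mm in diameter and 12 mm high on top of the block, 60 mm beyond one of the two end stations, in line with the row. It is at either end, next to station a or station d; the other end has a like button in grey. The origin is the centre of its underside.
- beaker: Small empty clear glass beaker standing loose among the vials, 50 mm in diameter, 55 mm tall, thin rim. The origin is the centre of its underside. To be left alone.

How it is judged:
At the end, for the whole second after the job is handed in: All four vials stand upright (within 0.08 rad) and still on the discs, each centred within 12 mm of its disc's centre, heights rising disc by disc from the blue marker's end: 50, 68, 86, 104 mm (((horizontal distance between mark_blue and station_a_top below 0.09 m and horizontal distance between vial_red_mid and station_a_top below 0.012 m and horizontal distance between vial_yellow_mid and station_b_top below 0.012 m and horizontal distance between vial_green_mid and station_c_top below 0.012 m and horizontal distance between vial_purple_mid and station_d_top below 0.012 m) or (horizontal distance between mark_blue and station_d_top below 0.09 m and horizontal distance between vial_red_mid and station_d_top below 0.012 m and horizontal distance between vial_yellow_mid and station_c_top below 0.012 m and horizontal distance between vial_green_mid and station_b_top below 0.012 m and horizontal distance between vial_purple_mid and station_a_top below 0.012 m)) and angle between each of vial_red_mid, vial_yellow_mid, vial_green_mid, vial_purple_mid's own z axis and vertical below 0.08 rad and height (world z) of vial_red_mid between 0.064 and 0.072 m and linear speed of each of vial_red, vial_yellow, vial_green, vial_purple below 0.02 m/s and height (world z) of vial_yellow_mid between 0.073 and 0.081 m and height (world z) of vial_green_mid between 0.082 and 0.09 m and height (world z) of vial_purple_mid between 0.091 and 0.099 m); the robot touches nothing.
It fails at once if a vial is tipped over (more than 0.6 rad from upright) (angle between any of vial_red_mid, vial_yellow_mid, vial_green_mid, vial_purple_mid's own z axis and vertical above 0.6 rad).
It fails at once if the glass beaker is moved by more than 20 mm or tipped (distance of beaker from where it was at the start of the episode above 0.02 m or angle between beaker's own z axis and vertical above 0.3 rad).
It also fails if it takes over 109 s, if anything falls off the work surface, if the arm or the gripper's body presses on something with over 40 N, if the wrist force passes 120 N, or if a joint passes its speed limit or range.

## Working session

There is one attempt and no reset: what is moved stays moved. The work goes in short steps, each a Python script; the robot and the scene stay as the last script left them, time stands still between calls to the robot, and variables do not carry over. Pictures are saved under pics/ and viewed, about 12 in all and at most 16, crops included, and the job is handed in when it is done.

```bash
mkdir -p pics; ls; python3 - <<'E'
from cell import bot
import cv2
for c in("top","side"):
    im=bot.camera(c); cv2.imwrite(f"pics/{c}0.png",im[:,:,::-1])
    for n in["vial_red_mid","vial_yellow_mid","vial_green_mid","vial_purple_mid","station_a_top","mark_blue","beaker"]:
        print(c,n,[(d["bbox"],round(d["confidence"],2)) for d in bot.search_frame(c,n)[:5]])
    k=bot.calibration(c);print(k)
print(bot.calibration("wrist"),bot.read_tool_rot(),bot.read_clock())
E
```

```text
pics
top vial_red_mid [([370.3, 240.4, 15.4, 15.8], 0.5)]
top vial_yellow_mid [([464.7, 245.4, 15.8, 15.6], 0.83)]
top vial_green_mid [([202.8, 223.9, 24.6, 12.2], 0.49)]
top vial_purple_mid [([273.1, 246.2, 16.6, 11.1], 0.52)]
top station_a_top [([363.4, 146.9, 21.0, 23.4], 0.75)]
top mark_blue [([394.3, 148.3, 14.9, 12.3], 0.49)]
top beaker [([320.6, 247.1, 23.8, 22.3], 0.93)]
{'mtx': array([[488.13288964,   0.        , 320.97861348],
       [  0.        , 488.13288964, 204.55855133],
       [  0.        ,   0.        ,   1.        ]]), 'k1': -0.029981453451727924, 'extrinsics': array([[ 0.01880592, -0.99933924, -0.03110336,  0.0193085 ],
       [-0.99758688, -0.01667528, -0.06739699,  0.55238642],
       [ 0.0668338 ,  0.03229577, -0.99724131,  1.07312771],
       [ 0.        ,  0.        ,  0.        ,  1.        ]])}
side vial_red_mid [([275.6, 230.7, 16.5, 28.4], 0.78), ([359.8, 195.2, 26.9, 12.4], 0.61)]
side vial_yellow_mid [([285.9, 314.9, 23.9, 46.2], 0.91)]
side vial_green_mid [([275.7, 125.6, 12.3, 38.6], 0.7)]
side vial_purple_mid [([262.2, 148.5, 13.4, 50.6], 0.81)]
sid
[... 540 characters left out ...]
.81285584, -0.56420773,  0.7254939 ],
       [ 0.        ,  0.        ,  0.        ,  1.        ]])}
{'mtx': array([[319.31351267,   0.        , 322.93072714],
       [  0.        , 319.31351267, 202.18735255],
       [  0.        ,   0.        ,   1.        ]]), 'k1': -0.049577933733569224, 'hand_eye': array([[ 9.99999748e-01, -3.09562984e-04, -6.38217675e-04,
         5.40082068e-04],
       [ 5.11309335e-04, -3.09039359e-01,  9.51049112e-01,
        -1.42971740e-01],
       [-4.91643982e-04, -9.51049199e-01, -3.09039123e-01,
         7.84005346e-02],
       [ 0.00000000e+00,  0.00000000e+00,  0.00000000e+00,
         1.00000000e+00]])} [ 0.58717041 -0.58716395 -0.39399823  0.39399848] 0.8
```

View pics/top0.png

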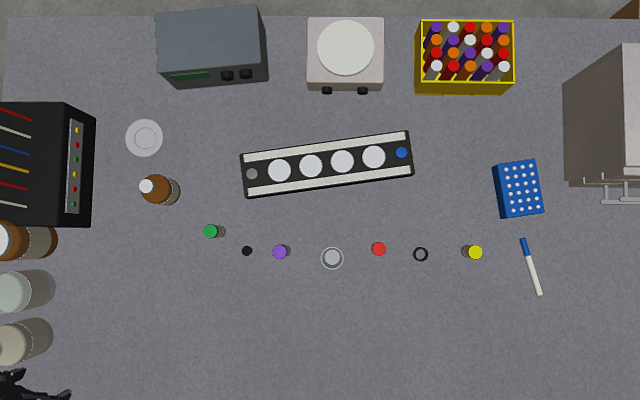

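View pics/side0.png

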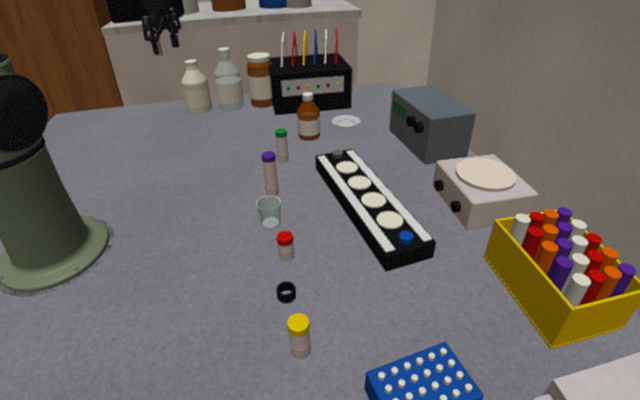

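```bash
cat > h.py <<'E'
from cell import bot
import numpy as np, cv2
from scipy.spatial.transform import Rotation as R
def ray(c,uv,z):
    k=bot.calibration(c);E=k["extrinsics"];K=k["mtx"]
    d=np.linalg.inv(K)@[*uv,1];rd=np.hypot(*d[:2]);r=rd
    for _ in range(20): r=rd/(1+k["k1"]*r*r)
    if rd: d[:2]*=r/rd
    Rt=E[:3,:3].T;o=-Rt@E[:3,3];w=Rt@d
    return (o+w*(z-o[2])/w[2])[:2]
def blobs(im,lo,hi,box,amin=40):
    x0,y0,x1,y1=box
    m=cv2.inRange(cv2.cvtColor(im[y0:y1,x0:x1],cv2.COLOR_RGB2HSV),lo,hi)
    n,_,s,c=cv2.connectedComponentsWithStats(m)
    return sorted([(c[i][0]+x0,c[i][1]+y0,int(s[i,4])) for i in range(1,n) if s[i,4]>=amin])
H=dict(red=.05,yellow=.068,green=.086,purple=.104)
PX=dict(red=(378,249),yellow=(475,252),green=(210,231),purple=(280,252))
def vials(im,zb=0.):
    out={}
    for n,(u,v) in PX.items():
        b=blobs(im,(0,120,60),(179,255,255),(u-14,v-14,u+14,v+14))
        b=max(b,key=lambda t:t[2]);out[n]=(ray("top",b[:2],H[n]+zb-.002),b)
    return out
def discs(im):
    return [(ray("top",b[:2],.043),b) for b in blobs(im,(0,0,190),(179,40,255),(262,140,392,186),150)]
E
python3 - <<'E'
from h import *
im=cv2.imread("pics/top0.png")[:,:,::-1].copy()
for n,(p,b) in vials(im).items(): print(n,p.round(4),np.round(b,1))
D=discs(im)
for p,b in D: print("disc",p.round(4),np.round(b,1))
d=np.array([p for p,_ in D]);print(np.linalg.norm(np.diff(d,axis=0),axis=1))
v=d[0]-d[-1];v/=np.linalg.norm(v)   # row a->d (+y)
bx=np.array([v[1],-v[0]]);print("row",v,"x",bx)
for s in(1,-1):
    x=np.r_[s*bx,0];y=np.array([0,0,-1.]);q=R.from_matrix(np.c_[x,y,np.cross(x,y)]).as_quat(scalar_first=True)
    print(s,q.round(5).tolist(),[np.round(bot.solve_ik([*p,z],q),2) if bot.solve_ik([*p,z],q) is not None else None for p,z in[(d[0],.24),(d[-1],.24),((.38,.24),.03),((.38,-.3),.03),((.38,-.3),.24)]])
# side check of vial positions: bbox top-centre at cap height
for n,(u,v,w,h) in dict(red=(275.6,230.7,16.5,28.4),yellow=(285.9,314.9,23.9,46.2),green=(275.7,125.6,12.3,38.6),purple=(262.2,148.5,13.4,50.6)).items(): print("side",n,ray("side",(u+w/2,v+h/2),H[n]/2))
E
```

```text
red [ 0.457  -0.0977] [378.5 248.5 155. ]
yellow [ 0.4548 -0.2982] [474.2 251.5 174. ]
green [0.4879 0.2606] [210.  230.9 149. ]
purple [0.4482 0.1106] [279.3 251.4 160. ]
disc [0.6256 0.1226] [278.9 169.8 365. ]
disc [0.6363 0.0536] [310.3 165.4 366. ]
disc [0.6759 0.0391] [317.2 147.7 738. ]
disc [ 0.6093 -0.0152] [341.3 178.1 677. ]
disc [ 0.6474 -0.0158] [341.9 160.9 363. ]
disc [ 0.6581 -0.085 ] [373.4 156.5 374. ]
[0.0699064  0.04221696 0.08589483 0.03803341 0.06996585]
row [-0.15499153  0.9879158 ] x [0.9879158  0.15499153]
1 [-0.70497, 0.70497, 0.05496, -0.05496] [array([0.08, 0.49, 0.07, 1.16, 0.  , 1.49]), array([-0.24,  0.54,  0.16,  1.19,  0.  ,  1.18]), array([ 0.4 ,  0.4 , -0.7 ,  0.47,  0.  ,  1.81]), array([-0.82,  0.45, -0.61,  0.51,  0.  ,  0.59]), array([-0.82,  0.2 , -0.34,  1.03,  0.  ,  0.59])]
-1 [0.05496, -0.05496, 0.70497, -0.70497] [array([ 0.08,  0.49,  0.07,  1.16,  0.  , -1.65]), array([-0.24,  0.54,  0.16,  1.19,  0.  , -1.97]), array([ 0.4 ,  0.4 , -0.7 ,  0.47,  0.  , -1.33]), array([-0.82,  0.45, -0.61,  0.51,  0.  , -2.55]), array([-0.82,  0.2 , -0.34,  1.03,  0.  , -2.55])]
side red [ 0.4523205  -0.09727791]
side yellow [ 0.45016435 -0.30226787]
side green [0.48650312 0.26091836]
side purple [0.44326229 0.11151577]
```

```bash
cat >> h.py <<'E'
Q=np.array([-0.70497,0.70497,0.05496,-0.05496]);Q/=np.linalg.norm(Q)
V=dict(red=(.457,-.0977),yellow=(.4548,-.2982),green=(.4879,.2606),purple=(.4482,.1106))
S=dict(red=(.6581,-.085),yellow=(.6474,-.0158),green=(.6363,.0536),purple=(.6256,.1226))
def run(n):
    zt=(.030 if n=="red" else H[n]-.025)-bot.grip_depth; up=.175+zt
    p,s=V[n],S[n]; L=bot.move_linear
    bot.set_gripper(1.0,30)
    bot.move_pose([*p,.21],Q)
    L([*p,zt],speed=.15); bot.set_gripper(0.0,30)
    print(n,"width",bot.read_gripper_width())
    L([*p,up],speed=.2); L([*s,up],speed=.2)
    L([*s,zt+.05],speed=.15)
    hit=L([*s,zt+.042],speed=.02,until_force=2.0)
    print("touch",hit,bot.read_position()-np.array([*s,zt+.043]))
    bot.set_gripper(.6); L([*s,max(up,.21)],speed=.2)
    print("t",bot.read_clock())
def snap(c,f):
    im=bot.camera(c);cv2.imwrite(f"pics/{f}.png",im[:,:,::-1]);return im
E
python3 - <<'E'
from h import *
run("green"); snap("side","side1")
E
```

```text
green width 0.3444493858107137
touch True [ 1.30604316e-04 -7.92592660e-05  7.51647419e-05]
t 9.225
```

View pics/side1.png

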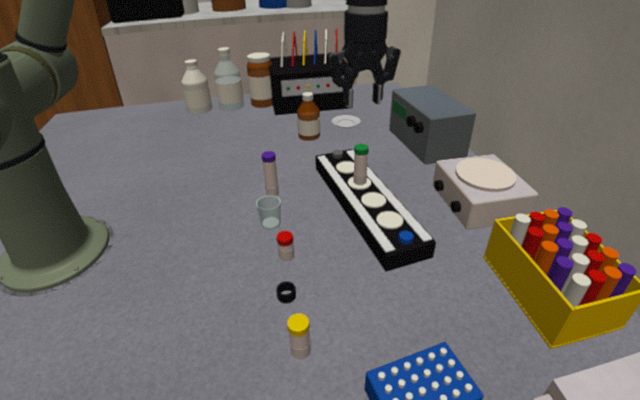

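The green vial stands upright on station c, at about (360,165), and nothing else has moved. I'll do the other three next.

```bash
python3 - <<'E'
from h import *
for n in("purple","red","yellow"): run(n)
bot.move_pose([.40,-.30,.25],Q)
im=snap("top","top2"); snap("side","side2")
for n,s in S.items():
    E=bot.calibration("top")["extrinsics"];K=bot.calibration("top")["mtx"]
    uv,_=cv2.projectPoints(np.array([[*s,.043+H[n]]]),E[:3,:3],E[:3,3],K,np.array([bot.calibration("top")["k1"],0,0,0]))
    PX[n]=tuple(int(x) for x in uv.ravel().round())
for n,(p,b) in vials(im,.043).items(): print(n,((p-S[n])*1000).round(1),"mm",b[2])
for t in ("top","side"):
    im=cv2.imread(f"pics/{t}2.png"); c=im[120:280,230:430] if t=="top" else im[120:280,240:440]
    cv2.imwrite(f"pics/{t}2c.png",cv2.resize(c,None,fx=3,fy=3))
E
```

```text
purple width 0.3410966567492629
touch True [ 1.13711447e-04 -2.92757984e-05  2.16536737e-04]
t 16.8333
red width 0.3370496171036813
touch True [ 4.98368337e-04 -9.02407770e-05  3.45934785e-04]
t 25.2167
yellow width 0.3408106728372908
touch True [ 4.54573458e-04 -5.05003300e-05  3.48314363e-04]
t 34.2083
red [1.5 0.1] mm 162
yellow [ 1.2 -1. ] mm 167
green [1.  0.6] mm 159
purple [0.1 0.7] mm 172
```

View pics/side2c.png

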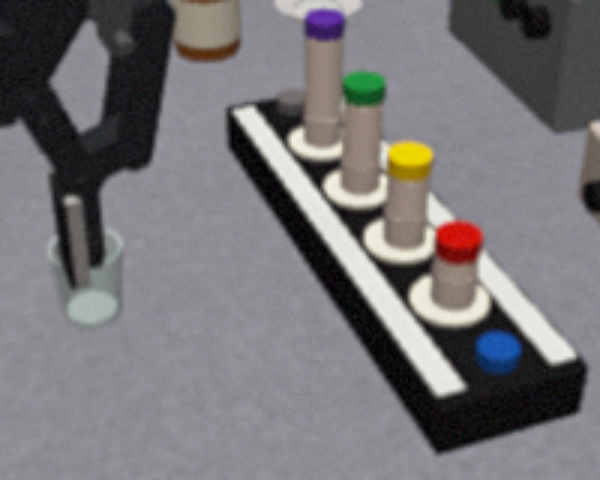

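View pics/top2c.png

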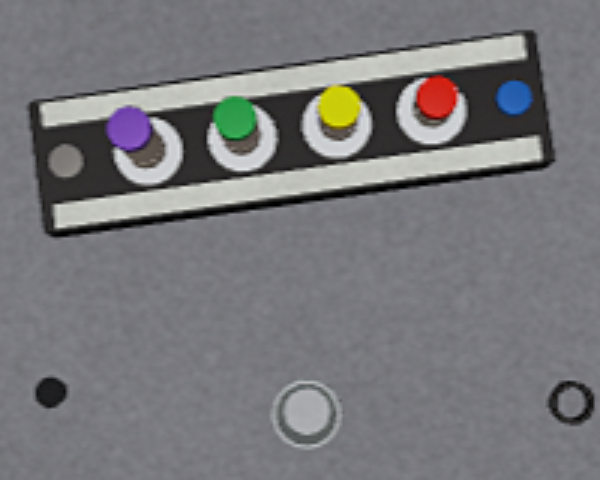

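All four vials stand upright, one on each disc, rising from red beside the blue marker to purple. The beaker is at about (332,258) in the top picture, the same as at the start; the gripper only overlaps it in the side view.

```bash
python3 -c "
from cell import bot
bot.close_job()"
```

```text
the job is handed in; nothing more can be done
```

The reader block is loaded and the job is handed in; the last clock reading was 34 s, with only a retreat and two pictures after it, against the 109 s limit. The blue marker is next to station a, so red is on a, yellow on b, green on c and purple on d.

**Placement:** from the top camera, each vial is within about 1.6 mm of its disc centre (the limit is 12 mm). I measured the discs and the vials with that same camera, so an error in its calibration would not show here. The arm felt contact at the expected height on every placement, and the side picture shows all four upright on their discs.

**Beaker and gripper:** the beaker sits at the same pixels in the top picture as at the start. The gripper was open and clear, about 0.25 m above the table.

**Disagreement:** before the grasps, the side and top cameras differed by up to about 5 mm on where the vials stood. This was mostly along the direction the jaws close, so the grip centred it. No check failed.

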